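Put away the washed-up odds and ends by the sink

ROBOT

A 6-joint arm with a two-finger parallel gripper is mounted at the origin on the work surface. World frame = base frame: x ahead of the robot, y to its left, z up, the work surface at z = 0. Lengths are in m, angles in rad, forces in N, time in s.
With the tool pointing down it reaches from about 0.35 to 0.875 m from the base axis. Payload 15.5 kg.
Tool frame: the origin (TCP) lies at the very end of the fingers, on their centre line; the grasp point (between the pads) lies 19 mm behind it; z points along the fingers, y is the line along which they close (so a half turn about z gives the same grasp; the last joint's range is limited). The gripper opens to 85 mm and grips with 20 to 120 N. Pads are 22 mm wide; open, the fingers measure 114 mm over their backs; the gripper's body (76 mm by 85 mm) begins 54 mm behind the grasp point. The pads swing forward as they close: fully open they stand 13 mm farther back than shut.
Start: joints at [-1.369, 0.494, 1.345, -0, 1.302, -0.096], TCP at [0.183, -0.598, 0.231] pointing down, gripper open.
Joint ranges: [-2.91, 2.91], [-0.82, 2.16], [0.22, 2.67], [-1.22, 4.37], [0.12, 2.79], [-3.08, 3.08]. Speed limits (rad/s): [1.89, 1.89, 2.57, 3.01, 3.01, 3.01].

INTERFACE

Orientations are given as a unit quaternion [w, x, y, z].
In Python, from rig import env, vision, workorder gives the robot as it stands.
- The arm moves only by the shell command python3 -m crank 'ROWS' [FORCE]. ROWS is JSON, a list that holds one entry, the list of rows, each a list of 7 numbers: the turn, a rotation vector about the tool's x, y, z each as a share of 90 degrees, from -1 to 1, then the shift along the tool's x, y, z each as a share of 1 m, from -1 to 1, then the opening, from 0 (shut) to 1 (fully open). A call has exactly 5 rows; each row is the pose to reach, as a shift and turn from the pose commanded when the call began, along the tool's axes at that moment; what a row does not reach only later rows make up. A row lasts 1/10 s, in which the tool goes at most 50 mm and 8.59 degrees, less where a joint would pass 70% of its speed; a pose out of reach is approached as far as the arm can. A call with a number of a shift or a turn outside -1 to 1 is refused whole. A call with a gripper value outside its range is refused whole. The fingers move at their own pace and stop on an object; FORCE is the grip in N (left out, the last holds). Time passes only in rows, so rows that repeat a pose let the fingers close, or fill a call up. It gives the time, the measured TCP pose, the force, the opening and the grip force at its end, in the units of the state.
- env.state(): the state, without advancing time (a new reading comes with each control period).
- vision.grab_frame(name): name is "scene" or "side" or "wrist"; returns (picture, depth): 480x640x3 uint8, red, green, blue; 480x640 float32, m along the optical axis (not along the pixel's ray), 0 where there is no reading.
- vision.calibration(name): a dict with "fx", "fy", "cx", "cy" (pixels), "R" (3x3) and "t" (3): a world point X has camera coordinates R X + t. Camera axes: x right, y down, z forward; pixel columns grow to the right and rows downward; lengths in m; the calibration is good to about 2 mm. A picture is of the moment at which its call begins: read the wrist's pose just before it. calibration takes no time and is no camera call; for the wrist camera it gives the pose at the moment of the call.
- workorder.hand_in(): hands the job in; it is judged then, once.
Trained networks look in the newest picture that a camera, given by its name, has taken for a name from the list of things; names that differ only in an ending like _2 or _b are one class to them, and where a whole thing is asked for, a point or a joint stands for the part that bears it (a point fixed in the world has none). Each returns a list of dicts, best first, with "conf" (0 to 1); they miss things now and then, are a little off and sometimes report something else, mostly with a low value. They report only what shows in the picture. A call takes as long as a camera call. They do not tell look-alikes from the thing itself.
- vision.find_in(camera, name): "xyz" ([x, y, z] in m, in world coordinates, good to about 4 mm: the middle of the surface that is visible of it).
The state is a dict: "time_s": time; "qpos": joint angles; "joint_velocities": joint speeds; "joint_torque": joint torques, N m; "ee_pos": TCP position; "tcp_rot": TCP orientation; "force": force on the tool from outside, world axes, zero at the start; "moment": the same for the moment, N m; "gripper_width": finger opening in m; "finger_force": force on a finger pad.
Only numpy, scipy, OpenCV 4.12 (cv2) and the standard library are available. Lean on these libraries where they do the work, as an engineer would, in place of code of your own. Each camera call takes 0.05 s, during which the arm holds its last target. There are 200 camera calls.

TASK

Tidy the kitchen worktop: stand the two spice jars upright in the oblong metal tray, stand the two small white cups upright side by side in the round wooden tray, and lay the bar of soap flat and lengthwise in the dark soap dish, each resting fully inside its rim. Set everything down gently, without dropping or knocking it over, let go of it all, and leave the pepper mill and the mug where they stand.

Things in the scene. Friction and masses are not known exactly. Their poses are not given: they have to be found in the camera images.
- jar1_mid (a point): Small spice jar, one of two alike: amber glass cylinder 46 mm in diameter, 85 mm tall with its dark metal cap, standing upright, about 140 g. The point is its centre, half-way up (42.5 mm above its foot); z up along the jar.
- jar2_mid (a point): Small spice jar, one of two alike: amber glass cylinder 46 mm in diameter, 85 mm tall with its dark metal cap, standing upright, about 140 g. The point is its centre, half-way up (42.5 mm above its foot); z up along the jar.
- cup1_mid (a point): Small white handleless espresso cup, one of two alike: open at the top, 56 mm in diameter at the rim, tapering to 45 mm at the foot, 58 mm tall, wall 4 mm, standing upright, about 110 g. The point is on its axis half-way up (29 mm above its foot); z up.
- cup2_mid (a point): Small white handleless espresso cup, one of two alike: open at the top, 56 mm in diameter at the rim, tapering to 45 mm at the foot, 58 mm tall, wall 4 mm, standing upright, about 110 g. The point is on its axis half-way up (29 mm above its foot); z up.
- soap_mid (a point): Bar of cream-coloured hard soap, a rounded block 85 x 50 x 32 mm lying flat, about 130 g. The point is its centre (16 mm above its underside); x along its 85 mm length, y across its 50 mm width, z up.
- jar_tray: Oblong aluminium spice tray, fixed to the worktop: 180 x 90 mm outside, 168 x 78 mm inside, walls 6 mm thick and 22 mm high, its inner floor 6 mm above the worktop. Origin at the centre of its underside, at worktop height; x along its length, y across, z up. Both jars fit side by side along its length.
- cup_tray: Round wooden cup tray, fixed to the worktop: 170 mm in diameter outside, 162 mm inside the thin rim; rim top 12 mm and inner floor 6 mm above the worktop. Origin at the centre of its underside, at worktop height; z up. Both cups fit side by side.
- soap_dish: Small oblong dark wood soap dish, fixed to the worktop: 130 x 90 mm outside, 118 x 78 mm inside; floor 8 mm and rim top 13 mm above the worktop. Origin at the centre of its underside, at worktop height; x along its length, y across, z up.
- mill_mid (a point): Bystander: dark wooden pepper mill standing among the things, 126 mm tall, 48 mm in diameter, loose. The point is on its axis 63 mm above its foot. Must stay where it stands.
- mug_mid (a point): Bystander: blue-glazed mug standing beyond the things, 85 mm tall, 76 mm in diameter, with a handle sticking out about 35 mm at one side (its own +y), loose. The point is on its axis 42.5 mm above its foot. Must stay where it stands.
Things that resemble listed ones, but are neither listed nor needed, are in the scene too. Of the things shaped like the jar_tray, the aluminium one is meant.

How it is judged:
At the end, for the whole second after the job is handed in: Jars upright on the oblong tray's floor (within 63 mm along, 18 mm across of its centre), cups upright on the round tray's (within 60 mm), soap flat in its dish (19 mm along, 16 mm across, 0.4 rad); heights within 6 mm, tilts under 0.12 rad, all at rest (x of jar1_mid in the frame of jar_tray between -0.063 and 0.063 m and y of jar1_mid in the frame of jar_tray between -0.018 and 0.018 m and z of jar1_mid in the frame of jar_tray between 0.0425 and 0.0545 m and angle between each of jar1_mid, jar2_mid, cup1_mid, cup2_mid's own z axis and vertical below 0.12 rad and linear speed of each of jar1, jar2, cup1, cup2, soap below 0.02 m/s and x of jar2_mid in the frame of jar_tray between -0.063 and 0.063 m and y of jar2_mid in the frame of jar_tray between -0.018 and 0.018 m and z of jar2_mid in the frame of jar_tray between 0.0425 and 0.0545 m and horizontal distance between each of cup1_mid, cup2_mid and cup_tray below 0.06 m and z of cup1_mid in the frame of cup_tray between 0.029 and 0.041 m and z of cup2_mid in the frame of cup_tray between 0.029 and 0.041 m and x of soap_mid in the frame of soap_dish between -0.019 and 0.019 m and y of soap_mid in the frame of soap_dish between -0.016 and 0.016 m and z of soap_mid in the frame of soap_dish between 0.018 and 0.03 m and angle between the x axis of soap_mid and the x axis of soap_dish, either way round below 0.4 rad); the robot touches nothing.
It fails at once if the pepper mill is moved by more than 30 mm (distance of mill_mid from where it was at the start of the episode above 0.03 m).
It fails at once if the mug is moved by more than 30 mm (distance of mug_mid from where it was at the start of the episode above 0.03 m).
It fails at once if a jar, a cup or the soap is dropped: it comes down to the worktop or tray at more than 0.75 m/s ((height (world z) of jar1_mid below 0.062 m and linear speed of jar1 above 0.75 m/s) or (height (world z) of jar2_mid below 0.062 m and linear speed of jar2 above 0.75 m/s) or (height (world z) of cup1_mid below 0.048 m and linear speed of cup1 above 0.75 m/s) or (height (world z) of cup2_mid below 0.048 m and linear speed of cup2 above 0.75 m/s) or (height (world z) of soap_mid below 0.038 m and linear speed of soap above 0.75 m/s)).
It fails at once if a jar or a cup is knocked over (angle between any of jar1_mid, jar2_mid, cup1_mid, cup2_mid's own z axis and vertical above 0.8 rad).
It also fails if it takes over 131 s, if anything falls off the work surface, if the arm or the gripper's body presses on something with over 40 N, if the wrist force passes 120 N, or if a joint passes its speed limit or range.

## Working session

There is one attempt and no reset: what is moved stays moved. The work goes in short steps, Python scripts to look and compute and a shell command to move; the robot and the scene stay as the last step left them, time stands still between calls to the robot, and variables do not carry over. Pictures are saved under pics/ and viewed, at most 14 in all, crops included, and the job is handed in when it is done.

```bash
mkdir -p pics; ls; cat > h.py <<'E'
import numpy as np, cv2
from rig import env, vision, workorder
def grab(n,f=None):
    p,d=vision.grab_frame(n); c=vision.calibration(n)
    if f: cv2.imwrite('pics/'+f,p[:,:,::-1])
    return p,d,c
def world(u,v,d,c):
    z=d[int(v),int(u)]
    return c['R'].T@(np.array([(u-c['cx'])/c['fx']*z,(v-c['cy'])/c['fy']*z,z])-c['t'])
def pix(X,c):
    q=c['R']@np.array(X)+c['t']; return c['fx']*q[0]/q[2]+c['cx'],c['fy']*q[1]/q[2]+c['cy']
def cloud(d,c):
    v,u=np.mgrid[:480,:640]; P=np.stack([(u-c['cx'])/c['fx']*d,(v-c['cy'])/c['fy']*d,d],-1)
    W=(P-c['t'])@c['R']; W[d==0]=np.nan; return W
E
python3 - <<'E'
from h import *
s=env.state(); print(s)
for n in ('scene','side'):
    p,d,c=grab(n,n+'0.png')
    print(n,'cam at',(-c['R'].T@c['t']).round(3))
    for k in ['jar1_mid','cup1_mid','soap_mid','jar_tray','cup_tray','soap_dish','mill_mid','mug_mid']:
        for r in vision.find_in(n,k):
            print(k,np.round(r['xyz'],3),round(r['conf'],2),np.round(pix(r['xyz'],c)))
E
```

```text
pics
{'time_s': 0.0, 'qpos': array([-1.36948231e+00,  4.94217197e-01,  1.34614606e+00, -3.60399606e-06,
        1.30249728e+00, -9.55173539e-02]), 'joint_velocities': array([-1.06685332e-04, -1.57135638e-03,  9.32654581e-04,  1.95367469e-03,
       -2.81880924e-06,  6.76595450e-04]), 'joint_torque': array([-1.20000846e-04, -8.82168674e+01, -3.83868778e+01,  8.95124367e-05,
        1.03489918e-02, -2.20511208e-05]), 'ee_pos': array([ 0.18272488, -0.59730776,  0.23067405]), 'tcp_rot': array([-6.32962412e-04,  9.89006324e-01,  1.47871866e-01, -3.52535805e-05]), 'force': array([ 0.60989122, -1.40977997, -0.86739212]), 'moment': array([-0.02625823, -0.03132309, -0.01760255]), 'finger_force': 0.0, 'gripper_width': 0.08512447464105503}
scene cam at [ 1.021 -0.86   1.229]
jar1_mid [0.592 0.177 0.06 ] 0.91 [374. 195.]
cup1_mid [ 0.597 -0.194  0.043] 0.73 [307. 290.]
soap_mid [ 0.454 -0.08   0.035] 0.78 [285. 239.]
jar_tray [ 0.492 -0.407  0.004] 0.81 [224. 341.]
jar_tray [ 0.256 -0.482  0.004] 0.73 [131. 318.]
jar_tray [ 0.263 -0.246  0.002] 0.67 [194. 257.]
jar_tray [ 0.807 -0.148  0.001] 0.56 [386. 323.]
cup_tray [0.489 0.383 0.003] 0.95 [374. 155.]
soap_dish [ 0.649 -0.005  0.005] 0.73 [359. 257.]
mill_mid [0.445 0.049 0.067] 0.63 [307. 201.]
mill_mid [0.49  0.385 0.005] 0.25 [375. 155.]
mug_mid [0.728 0.216 0.055] 0.56 [422. 206.]
side cam at [-0.11   0.728  0.934]
jar1_mid [0.574 0.199 0.061] 0.7 [223. 295.]
cup1_mid [ 0.591 -0.191  0.042] 0.93 [328. 212.]
cup1_mid [0.489 0.39  0.002] 0.72 [186. 391.]
soap_mid [ 0.429 -0.056  0.027] 0.66 [347. 271.]
jar_tray [ 0.241 -0.494  0.008] 0.73 [502. 218.]
jar_tray [ 0.805 -0.147  0.007] 0.7 [257. 200.]
jar_tray [ 0.525 -0.398  0.006] 0.68 [392. 196.]
cup_tray [0.487 0.394 0.005] 0.8 [186. 392.]
soap_dish [0.64  0.    0.008] 0.66 [265. 252.]
mill_mid [0.424 0.075 0.066] 0.75 [314. 292.]
mug_mid [0.708 0.248 0.051] 0.74 [166. 283.]
```

View pics/scene0.png

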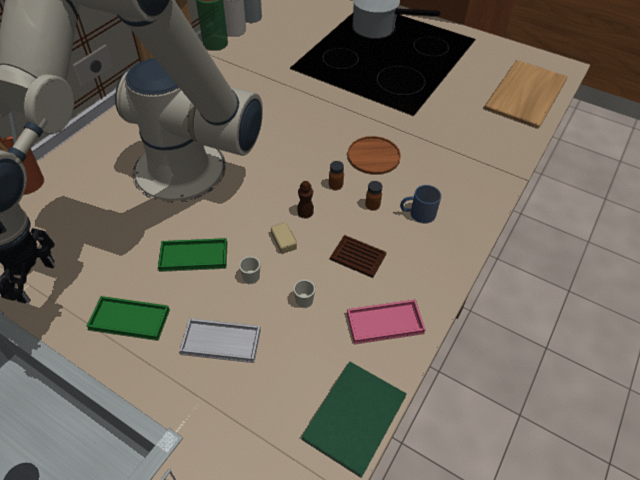

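View pics/side0.png

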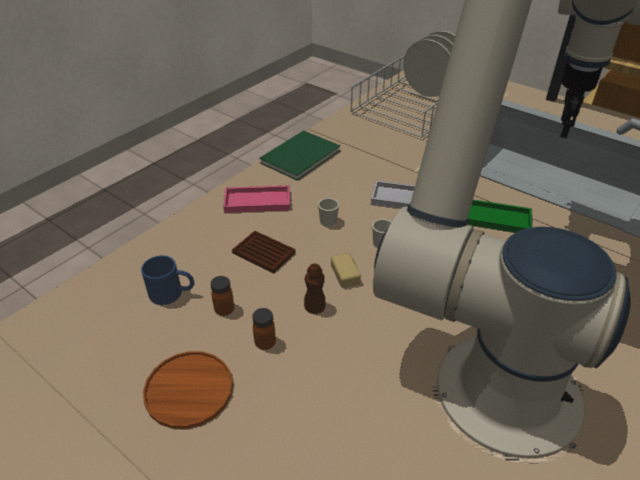

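The tray-shaped things in the scene picture are silver-grey (224,341), green (131,318) and (194,257), and pink (386,323). The silver one fits "aluminium". Jars are at (336,175) and (374,196), cups at (250,270) and (304,293), the soap at (284,237), the dish at (358,255), the round tray at (374,155), the mill at (306,199) and the mug at (425,204). I'll enlarge the silver tray and measure everything from depth.

```bash
python3 - <<'E'
from h import *
p,d,c=grab('scene'); p2,d2,c2=grab('side')
cv2.imwrite('pics/crop_tray.png',cv2.resize(p[220:380,70:450,::-1],None,fx=2,fy=2,interpolation=cv2.INTER_CUBIC))
W=cloud(d,c);W2=cloud(d2,c2)
def near(xy,r,z0,z1):
    out=[]
    for w in (W,W2):
        m=(np.hypot(w[...,0]-xy[0],w[...,1]-xy[1])<r)&(w[...,2]>z0)&(w[...,2]<z1); out.append(w[m])
    return out
w=[W[230:236,330:334].reshape(-1,3), W2[300:306,420:424].reshape(-1,3)]
print('table z',[np.nanmedian(q[:,2]).round(4) for q in (W[215:225,320:340].reshape(-1,3),W2[330:340,150:160].reshape(-1,3))])
def px(n,u,v): print(n,world(u,v,d,c).round(3))
px('jarA',336,175);px('cupA',250,265)
for n,xy,r,z0,z1 in [('jarB',(.583,.188),.045,.07,.1),('jarA',world(336,168,d,c)[:2],.045,.07,.1),('cupA',world(250,265,d,c)[:2],.05,.045,.07),('cupB',(.594,-.192),.05,.045,.07),('soap',(.442,-.068),.07,.022,.045),('mill',(.434,.06),.05,.1,.14),('mug',(.718,.23),.07,.07,.1)]:
    for q in near(xy,r,z0,z1):
        if len(q)<5: print(n,'few');continue
        a=cv2.minAreaRect((q[:,:2]*1000).astype(np.float32))
        mec=cv2.minEnclosingCircle((q[:,:2]*1000).astype(np.float32))
        print(n,len(q),'rect',np.round(a[0]),np.round(a[1]),round(a[2]),'circ',np.round(mec[0]),round(mec[1]),'zmax',q[:,2].max().round(3))
for n,xy,r,z0 in [('jtray',(.505,-.403),.13,.012),('ctray',(.489,.388),.11,.006),('dish',(.645,-.003),.09,.006)]:
    for q in near(xy,r,z0,.03):
        a=cv2.minAreaRect((q[:,:2]*1000).astype(np.float32)); print(n,len(q),np.round(a[0]),np.round(a[1]),round(a[2],1))
E
```

```text
table z [np.float64(0.0002), np.float64(0.0023)]
jarA [0.456 0.192 0.056]
cupA [ 0.421 -0.199  0.025]
jarB 161 rect [587. 187.] [43. 42.] 77 circ [588. 188.] 24 zmax 0.094
jarB 298 rect [586. 193.] [41. 43.] 38 circ [588. 193.] 23 zmax 0.093
jarA 148 rect [452. 198.] [40. 49.] 12 circ [449. 198.] 26 zmax 0.093
jarA 345 rect [450. 205.] [40. 44.] 37 circ [450. 204.] 23 zmax 0.093
cupA 174 rect [ 437. -218.] [54. 54.] 60 circ [ 436. -216.] 29 zmax 0.063
cupA 162 rect [ 444. -211.] [37. 60.] 13 circ [ 436. -213.] 31 zmax 0.064
cupB 183 rect [ 597. -203.] [53. 57.] 30 circ [ 595. -204.] 30 zmax 0.064
cupB 230 rect [ 596. -199.] [56. 58.] 74 circ [ 592. -203.] 33 zmax 0.065
soap 442 rect [441. -70.] [52. 89.] 54 circ [441. -69.] 47 zmax 0.04
soap 591 rect [440. -64.] [50. 87.] 55 circ [440. -64.] 48 zmax 0.04
mill 101 rect [434.  54.] [29. 29.] 12 circ [436.  54.] 16 zmax 0.131
mill 179 rect [431.  64.] [32. 26.] 36 circ [431.  62.] 16 zmax 0.129
mug 273 rect [728. 233.] [89. 77.] 71 circ [718. 236.] 50 zmax 0.093
mug 543 rect [722. 245.] [76. 96.] 90 circ [720. 235.] 52 zmax 0.091
jtray 788 [ 488. -413.] [181.  96.] 25.2
jtray 420 [ 521. -394.] [109.  99.] 25.0
ctray 890 [479. 394.] [204. 195.] 83.9
ctray 4744 [486. 387.] [196. 208.] 38.2
dish 1108 [643.  -3.] [157. 146.] 32.4
dish 1482 [643.  -4.] [162. 170.] 62.6
```

View pics/crop_tray.png

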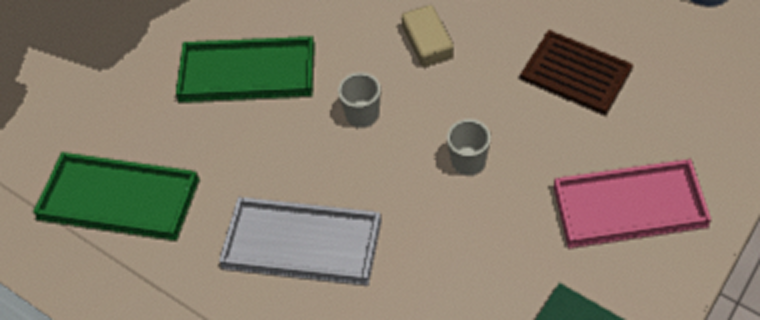

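The crop shows the silver tray at about (300,240) with a brushed bare-metal floor. It is the only aluminium one, since the others are painted green or pink. Next I'll write a planning helper and get the dish and tray axes by colour.

```bash
cat >> h.py <<'E'
from scipy.spatial.transform import Rotation as Ro
def plan(xyz,psi=None,n=None):
    """psi: world angle (deg) of closing axis (tool y). prints per-call (turn z share, shift x,y,z) in the tool axes at each call's start"""
    s=env.state(); w,x,y,z=s['tcp_rot']; R=Ro.from_quat([x,y,z,w]); M=R.as_matrix()
    p0=np.degrees(np.arctan2(M[1,1],M[0,1])); d=np.array(xyz)-s['ee_pos']
    dp=0 if psi is None else (psi-p0+90)%180-90
    q6=np.degrees(s['qpos'][5]); th0=np.degrees(s['qpos'][0]); th1=np.degrees(np.arctan2(xyz[1],xyz[0]))
    n=n or int(max(1,np.ceil(np.linalg.norm(d)/.24),np.ceil(abs(dp)/40)))
    print('at',s['ee_pos'].round(3),'psi',round(p0,1),'dpsi',round(dp,1),'q6 end~',round(q6+th1-th0-dp),'t',round(s['time_s'],1),'tilt',np.degrees(np.arccos(-M[2,2])).round(1))
    for k in range(n):
        a=np.radians(p0+dp*k/n); ty=np.array([np.cos(a),np.sin(a),0]); tz=np.array([0,0,-1.]); tx=np.cross(ty,tz)
        e=d/n; print('  call',k+1,'turn_z',round(-dp/n/90,3),'shift',np.round([e@tx,e@ty,e@tz],3))
E
python3 - <<'E'
from h import *
for n in ('scene','side'):
    p,d,c=grab(n); W=cloud(d,c); h=cv2.cvtColor(p,cv2.COLOR_RGB2HSV); V=p.astype(int).sum(2)
    for k,xy,r,f in [('dish',(.645,-.003),.1,lambda: V<170),('ctray',(.488,.39),.11,lambda:(h[...,1]>140)),('jtray',(.49,-.41),.125,lambda:h[...,1]<45)]:
        m=(np.hypot(W[...,0]-xy[0],W[...,1]-xy[1])<r)&f()&(abs(W[...,2])<.04)
        m=cv2.morphologyEx(m.astype(np.uint8),cv2.MORPH_OPEN,np.ones((3,3)))>0
        q=(W[m][:,:2]*1000).astype(np.float32); a=cv2.minAreaRect(q); print(n,k,len(q),np.round(a[0]),np.round(a[1]),round(a[2],1))
plan((.49,-.41,.33),115)
E
```

```text
scene dish 1303 [644.  -5.] [132.  97.] 4.3
scene ctray 1516 [487. 380.] [166. 177.] 20.1
scene jtray 2831 [ 482. -408.] [189. 111.] 25.8
side dish 1405 [644.   1.] [134.  96.] 3.8
side ctray 5299 [488. 387.] [170. 172.] 44.3
side jtray 958 [ 529. -408.] [115. 133.] 27.2
at [ 0.183 -0.598  0.231] psi -73.0 dpsi 8.0 q6 end~ 25 t 1.1 tilt 0.0
  call 1 turn_z -0.044 shift [ 0.174 -0.045 -0.049]
  call 2 turn_z -0.044 shift [ 0.177 -0.033 -0.049]
```

```bash
python3 -m crank '[[[0,0,-0.044,0.174,-0.045,-0.049,1],[0,0,-0.044,0.174,-0.045,-0.049,1],[0,0,-0.044,0.174,-0.045,-0.049,1],[0,0,-0.044,0.174,-0.045,-0.049,1],[0,0,-0.044,0.174,-0.045,-0.049,1]]]' 40
python3 -m crank '[[[0,0,-0.044,0.177,-0.033,-0.049,1],[0,0,-0.044,0.177,-0.033,-0.049,1],[0,0,-0.044,0.177,-0.033,-0.049,1],[0,0,-0.044,0.177,-0.033,-0.049,1],[0,0,-0.044,0.177,-0.033,-0.049,1]]]'
python3 - <<'E'
from h import *
p,d,c=grab('wrist','w1.png'); W=cloud(d,c); print('cam',(-c['R'].T@c['t']).round(3))
print([ (r['xyz'].round(3) if hasattr(r['xyz'],'round') else np.round(r['xyz'],3),r['conf']) for r in vision.find_in('wrist','jar_tray')])
m=(W[...,2]>.013)&(W[...,2]<.035)&(np.hypot(W[...,0]-.49,W[...,1]+.41)<.125)
q=(W[m][:,:2]*1000).astype(np.float32); a=cv2.minAreaRect(q); print(len(q),a, 'table', np.nanmedian(W[...,2]))
plan((.437,-.215,.2))
E
```

```text
time_s: 1.6
ee_pos: [0.3397, -0.5019, 0.2818]
tcp_rot: [0.001, 0.983, 0.184, 0.001]
force: [-1.2, -0.0, 0.1]
gripper_width: 0.0855
finger_force: 0.0
time_s: 2.1
ee_pos: [0.4928, -0.4077, 0.3304]
tcp_rot: [0.001, 0.976, 0.218, 0.001]
force: [-0.6, -0.4, -0.1]
gripper_width: 0.0856
finger_force: 0.0
cam [ 0.558 -0.377  0.471]
[(array([ 0.28 , -0.234,  0.007]), 0.89), (array([ 0.496, -0.413,  0.001]), 0.82), (array([ 0.26 , -0.484,  0.006]), 0.75)]
2931 ((487.30780029296875, -411.73675537109375), (179.78160095214844, 90.09573364257812), 25.42249870300293) table -0.001379889820091508
at [ 0.49  -0.41   0.329] psi -65.0 dpsi 0 q6 end~ 39 t 2.2 tilt 0.0
  call 1 turn_z 0.0 shift [ 0.034 -0.199  0.129]
```

View pics/w1.png

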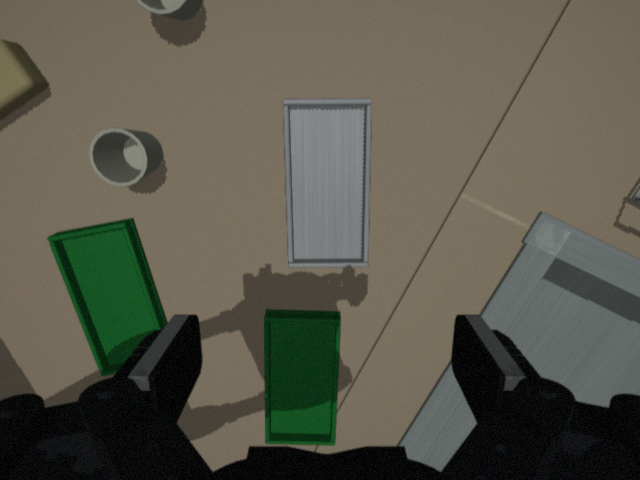

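The wrist view shows the aluminium tray at (328,183). Its measured outline is 180 x 90 mm, centre (0.4875,-0.412), axis 25.4°, so it matches the description. Cup A is at (125,157) and can be measured from here.

```bash
cat >> h.py <<'E'
def ring(W,xy,r,z0,z1):
    m=(np.hypot(W[...,0]-xy[0],W[...,1]-xy[1])<r)&(W[...,2]>z0)&(W[...,2]<z1)
    q=(W[m]*1000).astype(np.float32); a=cv2.minAreaRect(q[:,:2]); e=cv2.minEnclosingCircle(q[:,:2])
    print(len(q),'rect',np.round(a[0],1),np.round(a[1],1),round(a[2],1),'circ',np.round(e[0],1),round(e[1],1),'z',np.percentile(q[:,2],95).round(1)); return np.array(a[0])/1000
E
python3 - <<'E'
from h import *
p,d,c=grab('wrist'); W=cloud(d,c)
ring(W,(.437,-.215),.045,.05,.07); ring(W,(.595,-.203),.045,.05,.07)
a=ring(W,(.437,-.215),.045,.05,.07)
plan((*a,.12),90)
E
```

```text
Traceback (most recent call last):
  File "h.py", line 29, in ring
    q=(W[m]*1000).astype(np.float32); a=cv2.minAreaRect(q[:,:2]); e=cv2.minEnclosingCircle(q[:,:2])
                                        ~~~~~~~~~~~~~~~^^^^^^^^^
cv2.error: OpenCV(4.12.0) /io/opencv/modules/imgproc/src/convhull.cpp:143: error: (-215:Assertion failed) total >= 0 && (depth == CV_32F || depth == CV_32S) in function 'convexHull'
```

```bash
sed -i 's/a=cv2.minAreaRect(q\[:,:2\]); e=cv2.minEnclosingCircle(q\[:,:2\])/xy2=np.ascontiguousarray(q[:,:2]); a=cv2.minAreaRect(xy2); e=cv2.minEnclosingCircle(xy2)/' h.py
python3 - <<'E'
from h import *
p,d,c=grab('wrist'); W=cloud(d,c)
for xy in [(.437,-.215),(.595,-.203)]:
    try: a=ring(W,xy,.045,.05,.07)
    except Exception as e: print('none', np.sum(np.hypot(W[...,0]-xy[0],W[...,1]-xy[1])<.04))
    if xy[0]<.5: A=a
plan((*A,.12),90)
E
```

```text
1022 rect [ 437.2 -214.8] [54.2 55.2] 23.7 circ [ 436.7 -214.6] 28.0 z 57.9
196 rect [ 574.9 -211.5] [ 5.9 32.3] 26.1 circ [ 577.1 -210.5] 16.2 z 58.2
at [ 0.488 -0.41   0.329] psi -65.1 dpsi -24.9 q6 end~ 64 t 2.3 tilt 0.1
  call 1 turn_z 0.138 shift [ 0.018 -0.099  0.104]
  call 2 turn_z 0.138 shift [-0.004 -0.101  0.104]
```

```bash
python3 -m crank '[[[0,0,0,0.036,-0.198,0.1,1],[0,0,0,0.036,-0.198,0.1,1],[0,0,0,0.036,-0.198,0.1,1],[0,0,0,0.036,-0.198,0.1,1],[0,0,0,0.036,-0.198,0.1,1]]]' 40
python3 - <<'E'
from h import *
plan((.437,-.215,.022))
E
```

```text
time_s: 2.8
ee_pos: [0.4356, -0.2123, 0.2276]
tcp_rot: [-0.001, 0.977, 0.215, -0.001]
force: [0.4, 0.2, 0.2]
gripper_width: 0.0853
finger_force: 0.0
at [ 0.436 -0.212  0.228] psi -65.1 dpsi 0 q6 end~ 39 t 2.8 tilt 0.2
  call 1 turn_z 0.0 shift [0.    0.003 0.206]
```

```bash
python3 -m crank '[[[0,0,0,0,0.002,0.05,1],[0,0,0,0,0.002,0.1,1],[0,0,0,0,0.002,0.15,1],[0,0,0,0,0.002,0.19,1],[0,0,0,0,0.002,0.206,1]]]' 40
python3 -m crank '[[[0,0,0,0,0,0,1],[0,0,0,0,0,0,0],[0,0,0,0,0,0,0],[0,0,0,0,0,0,0],[0,0,0,0,0,0,0]]]' 40
python3 -m crank '[[[0,0,0,0,0,0,0],[0,0,0,0,0,0,0],[0,0,0,0,0,0,0],[0,0,0,0,0,0,0],[0,0,0,0,0,0,0]]]' 40
```

```text
time_s: 3.3
ee_pos: [0.4371, -0.2166, 0.0201]
tcp_rot: [-0.002, 0.977, 0.215, -0.002]
force: [-0.5, -0.3, 0.8]
gripper_width: 0.0857
finger_force: 0.0
time_s: 3.8
ee_pos: [0.44, -0.2171, 0.0247]
tcp_rot: [0.001, 0.976, 0.216, 0.001]
force: [-0.7, 1.0, 8.1]
gripper_width: 0.0533
finger_force: 40.2
time_s: 4.3
ee_pos: [0.44, -0.2171, 0.0247]
tcp_rot: [0.001, 0.976, 0.216, 0.001]
force: [-2.2, 0.9, 7.7]
gripper_width: 0.0529
finger_force: 40.3
```

```bash
python3 -m crank '[[[0,0,0,0,0,-0.02,0],[0,0,0,0,0,-0.06,0],[0,0,0,0,0,-0.11,0],[0,0,0,0,0,-0.16,0],[0,0,0,0,0,-0.21,0]]]'
python3 -m crank '[[[0,0,0,0.017,-0.035,-0.015,0],[0,0,0,0.034,-0.07,-0.015,0],[0,0,0,0.051,-0.106,-0.015,0],[0,0,0,0.068,-0.141,-0.015,0],[0,0,0,0.085,-0.176,-0.015,0]]]'
python3 -m crank '[[[0,0,0,0.017,-0.035,0,0],[0,0,0,0.034,-0.07,0,0],[0,0,0,0.051,-0.106,0,0],[0,0,0,0.068,-0.141,0,0],[0,0,0,0.085,-0.176,0,0]]]'
python3 -m crank '[[[0,0,0,0.017,-0.035,0,0],[0,0,0,0.034,-0.07,0,0],[0,0,0,0.051,-0.106,0,0],[0,0,0,0.068,-0.141,0,0],[0,0,0,0.085,-0.176,0,0]]]'
python3 - <<'E'
from h import *
p,d,c=grab('wrist','w2.png'); W=cloud(d,c); h=cv2.cvtColor(p,cv2.COLOR_RGB2HSV)
m=(np.hypot(W[...,0]-.487,W[...,1]-.388)<.11)&(h[...,1]>140)&(abs(W[...,2])<.03)
q=(W[m][:,:2]*1000).astype(np.float32); print(len(q),cv2.minAreaRect(q),cv2.minEnclosingCircle(q))
plan((.448,.37,.035))
E
```

```text
time_s: 4.8
ee_pos: [0.4391, -0.2164, 0.2366]
tcp_rot: [0.001, 0.976, 0.216, 0.001]
force: [1.8, -0.4, -0.9]
gripper_width: 0.0531
finger_force: 42.7
time_s: 5.3
ee_pos: [0.4421, -0.0198, 0.2495]
tcp_rot: [0.0, 0.976, 0.216, 0.001]
force: [0.5, -0.1, -1.8]
gripper_width: 0.0531
finger_force: 42.7
time_s: 5.8
ee_pos: [0.445, 0.1757, 0.2495]
tcp_rot: [-0.0, 0.976, 0.216, 0.001]
force: [0.9, 0.0, -2.1]
gripper_width: 0.0537
finger_force: 42.7
time_s: 6.3
ee_pos: [0.4479, 0.3712, 0.2496]
tcp_rot: [-0.0, 0.976, 0.216, 0.001]
force: [1.4, -0.6, -0.9]
gripper_width: 0.053
finger_force: 42.7
29868 ((487.8858947753906, 394.35321044921875), (167.15057373046875, 169.12911987304688), 37.22438430786133) ((487.4362487792969, 394.35540771484375), 86.42716979980469)
at [0.448 0.376 0.25 ] psi -65.0 dpsi 0 q6 end~ 105 t 6.3 tilt 0.2
  call 1 turn_z 0.0 shift [-0.003  0.006  0.215]
```

View pics/w2.png

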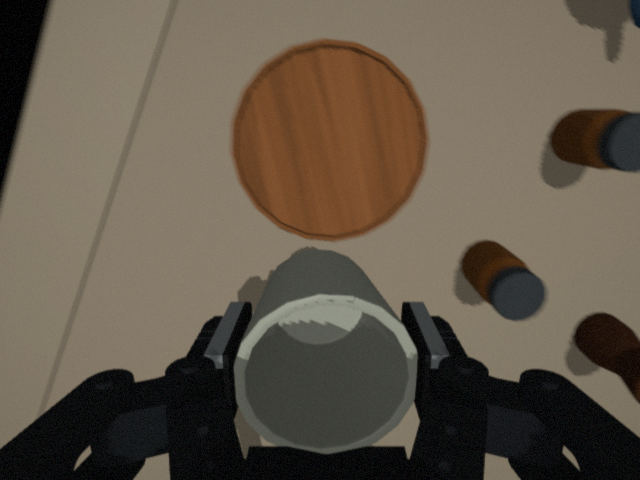

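The cup is held upright between the fingers and the round tray is at (330,140). The arm was still settling, so I'll measure again.

```bash
python3 - <<'E'
from h import *
p,d,c=grab('wrist'); W=cloud(d,c); h=cv2.cvtColor(p,cv2.COLOR_RGB2HSV)
m=(np.hypot(W[...,0]-.487,W[...,1]-.388)<.11)&(h[...,1]>140)&(abs(W[...,2])<.03)
q=(W[m][:,:2]*1000).astype(np.float32); print(len(q),cv2.minAreaRect(q),cv2.minEnclosingCircle(q))
ring(W,(.448,.375),.05,.27,.31); 
ring(W,(.45,.201),.04,.075,.1);ring(W,(.587,.19),.04,.075,.1)
plan((.448,.372,.033))
E
```

```text
30322 ((488.19952392578125, 382.2066345214844), (168.7894287109375, 168.80279541015625), 73.13008880615234) ((486.6471252441406, 381.2343444824219), 87.03783416748047)
30700 rect [446.8 374.7] [ 54.2 100. ] 12.5 circ [448. 375.] 50.0 z 308.1
2281 rect [452.6 202.4] [41.5 41. ] 34.8 circ [452.1 202.2] 21.4 z 84.9
1257 rect [581.3 201. ] [39.6 16.7] 30.0 circ [584.9 194.7] 19.8 z 84.8
at [0.448 0.373 0.249] psi -64.9 dpsi 0 q6 end~ 105 t 6.4 tilt 0.2
  call 1 turn_z 0.0 shift [-0.001  0.001  0.216]
```

```bash
python3 -m crank '[[[0,0,0,0,0.004,0.04,0],[0,0,0,0,0.004,0.08,0],[0,0,0,0,0.004,0.12,0],[0,0,0,0,0.004,0.16,0],[0,0,0,0,0.004,0.19,0]]]'
python3 -m crank '[[[0,0,0,0,0,0.01,0],[0,0,0,0,0,0.018,0],[0,0,0,0,0,0.022,0],[0,0,0,0,0,0.025,0],[0,0,0,0,0,0.027,0]]]'
python3 - <<'E'
from h import *
s=env.state();print(s['ee_pos'],s['force'],s['gripper_width'])
E
```

```text
time_s: 6.9
ee_pos: [0.4495, 0.3652, 0.0572]
tcp_rot: [0.0, 0.976, 0.216, -0.0]
force: [0.4, 0.4, -1.2]
gripper_width: 0.0533
finger_force: 42.8
time_s: 7.4
ee_pos: [0.4505, 0.3663, 0.0322]
tcp_rot: [-0.0, 0.976, 0.216, 0.001]
force: [-0.4, 0.0, -0.6]
gripper_width: 0.053
finger_force: 42.8
[0.45048636 0.3663141  0.03216234] [-0.35682702  0.04228365 -0.58780521] 0.05301593651793999
```

```bash
python3 -m crank '[[[0,0,0,0,0,0.001,0],[0,0,0,0,0,0.0015,0],[0,0,0,0,0,0.002,0],[0,0,0,0,0,0.002,0],[0,0,0,0,0,0.002,0]]]'
python3 -m crank '[[[0,0,0,0,0,0,0.75],[0,0,0,0,0,0,0.8],[0,0,0,0,0,0,0.85],[0,0,0,0,0,0,0.9],[0,0,0,0,0,0,0.9]]]'
python3 -m crank '[[[0,0,0,0,0,-0.01,1],[0,0,0,0,0,-0.04,1],[0,0,0,0,0,-0.09,1],[0,0,0,0,0,-0.14,1],[0,0,0,0,0,-0.19,1]]]'
python3 -m crank '[[[0,0,0,0,0,-0.03,1],[0,0,0,0,0,-0.03,1],[0,0,0,0,0,-0.03,1],[0,0,0,0,0,-0.03,1],[0,0,0,0,0,-0.03,1]]]'
python3 - <<'E'
from h import *
p,d,c=grab('wrist','w3.png'); W=cloud(d,c); h=cv2.cvtColor(p,cv2.COLOR_RGB2HSV)
m=(np.hypot(W[...,0]-.487,W[...,1]-.388)<.11)&(h[...,1]>140)&(abs(W[...,2])<.03)
q=(W[m][:,:2]*1000).astype(np.float32); print(len(q),cv2.minAreaRect(q),cv2.minEnclosingCircle(q))
ring(W,(.45,.368),.04,.055,.075)
ring(W,(.45,.201),.04,.075,.1)
plan((.4515,.2015,.13),-65)
E
```

```text
time_s: 7.9
ee_pos: [0.4506, 0.3665, 0.0306]
tcp_rot: [-0.0, 0.976, 0.216, 0.001]
force: [-2.3, 0.0, 15.6]
gripper_width: 0.0527
finger_force: 43.9
time_s: 8.4
ee_pos: [0.4499, 0.3659, 0.0292]
tcp_rot: [0.0, 0.976, 0.216, -0.0]
force: [-0.5, -0.6, -0.6]
gripper_width: 0.0769
finger_force: 0.0
time_s: 8.9
ee_pos: [0.4495, 0.3657, 0.222]
tcp_rot: [-0.0, 0.976, 0.216, 0.0]
force: [1.2, 0.7, -0.0]
gripper_width: 0.0858
finger_force: 0.0
time_s: 9.4
ee_pos: [0.4494, 0.3656, 0.2481]
tcp_rot: [0.0, 0.976, 0.216, -0.001]
force: [0.0, -0.2, -0.7]
gripper_width: 0.0853
finger_force: 0.0
27027 ((490.17742919921875, 386.06365966796875), (166.07484436035156, 169.1390380859375), 20.8465576171875) ((488.73687744140625, 385.4183654785156), 85.4837646484375)
1285 rect [447.4 369.2] [55.  54.4] 28.6 circ [447.3 369.2] 27.8 z 63.9
2290 rect [452.4 205.4] [41.2 40.9] 55.3 circ [452.8 204.9] 21.2 z 84.9
at [0.45  0.366 0.248] psi -65.1 dpsi 0.1 q6 end~ 89 t 9.4 tilt 0.1
  call 1 turn_z -0.001 shift [-0.067  0.15   0.118]
```

View pics/w3.png

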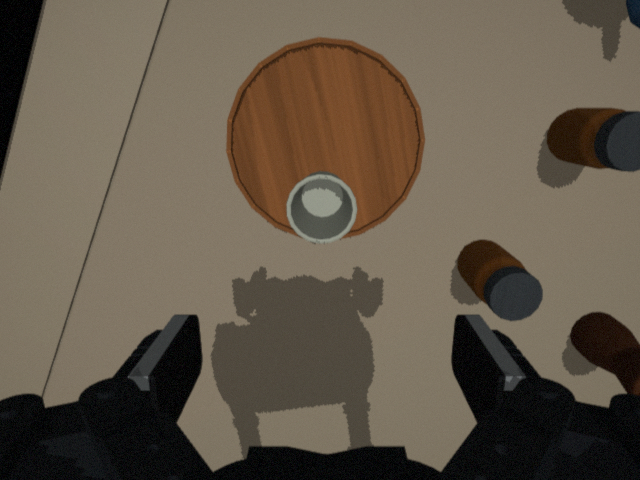

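The cup stands in the round tray at (322,208), with its rim at z = 64 mm as expected. Jar A is at (512,292) and is next.

```bash
python3 -m crank '[[[0,0,0,-0.014,0.03,0,1],[0,0,0,-0.034,0.075,0.02,1],[0,0,0,-0.054,0.12,0.04,1],[0,0,0,-0.067,0.149,0.07,1],[0,0,0,-0.067,0.149,0.09,1]]]'
python3 -m crank '[[[0,0,0,0,0,0.03,1],[0,0,0,0,0,0.06,1],[0,0,0,0,0,0.09,1],[0,0,0,0,0,0.115,1],[0,0,0,0,0,0.13,1]]]'
python3 -m crank '[[[0,0,0,0,0,0,1],[0,0,0,0,0,0,0],[0,0,0,0,0,0,0],[0,0,0,0,0,0,0],[0,0,0,0,0,0,0]]]' 45
python3 -m crank '[[[0,0,0,0,0,0,0],[0,0,0,0,0,0,0],[0,0,0,0,0,0,0],[0,0,0,0,0,0,0],[0,0,0,0,0,0,0]]]'
```

```text
time_s: 9.95
ee_pos: [0.4507, 0.1987, 0.1573]
tcp_rot: [0.0, 0.977, 0.214, -0.002]
force: [0.9, 0.1, -0.2]
gripper_width: 0.0854
finger_force: 0.0
time_s: 10.45
ee_pos: [0.4509, 0.2022, 0.027]
tcp_rot: [0.0, 0.976, 0.216, -0.001]
force: [0.6, 1.0, -0.2]
gripper_width: 0.0854
finger_force: 0.0
time_s: 10.95
ee_pos: [0.4525, 0.2028, 0.0304]
tcp_rot: [-0.0, 0.976, 0.216, 0.001]
force: [-2.1, 1.2, 9.5]
gripper_width: 0.0442
finger_force: 44.3
time_s: 11.45
ee_pos: [0.4526, 0.2028, 0.0304]
tcp_rot: [-0.0, 0.976, 0.216, 0.001]
force: [-1.1, 0.5, 10.1]
gripper_width: 0.0446
finger_force: 44.3
```

```bash
python3 -m crank '[[[0,0,0,0,0,-0.02,0],[0,0,0,0,0,-0.06,0],[0,0,0,0,0,-0.11,0],[0,0,0,0,0,-0.16,0],[0,0,0,0,0,-0.21,0]]]'
python3 -m crank '[[[0,0,0,-0.01,0.02,-0.01,0],[0,0,0,-0.027,0.057,-0.01,0],[0,0,0,-0.046,0.1,-0.01,0],[0,0,0,-0.068,0.145,-0.01,0],[0,0,0,-0.09,0.191,-0.01,0]]]'
python3 -m crank '[[[0,0,0,-0.018,0.038,0,0],[0,0,0,-0.036,0.076,0,0],[0,0,0,-0.054,0.115,0,0],[0,0,0,-0.072,0.153,0,0],[0,0,0,-0.09,0.191,0,0]]]'
python3 -m crank '[[[0,0,0,-0.022,0.046,0,0],[0,0,0,-0.044,0.09,0,0],[0,0,0,-0.063,0.13,0,0],[0,0,0,-0.08,0.166,0,0],[0,0,0,-0.091,0.191,0,0]]]'
python3 - <<'E'
from h import *
p,d,c=grab('wrist'); p,d,c=grab('wrist','w4.png'); W=cloud(d,c)
m=(W[...,2]>.013)&(W[...,2]<.035)&(np.hypot(W[...,0]-.4875,W[...,1]+.412)<.11)
q=(W[m][:,:2]*1000).astype(np.float32); print(len(q),cv2.minAreaRect(q))
plan((.4495,-.430,.037),-64.6)
E
```

```text
time_s: 11.95
ee_pos: [0.4514, 0.2024, 0.2421]
tcp_rot: [-0.0, 0.976, 0.216, 0.0]
force: [1.4, 0.4, -2.8]
gripper_width: 0.0445
finger_force: 46.9
time_s: 12.45
ee_pos: [0.4503, -0.0091, 0.25]
tcp_rot: [0.0, 0.976, 0.216, 0.001]
force: [0.6, -0.0, -1.7]
gripper_width: 0.0447
finger_force: 46.9
time_s: 12.95
ee_pos: [0.4492, -0.2203, 0.2499]
tcp_rot: [0.0, 0.976, 0.216, 0.0]
force: [0.7, 0.5, -1.6]
gripper_width: 0.0446
finger_force: 46.9
time_s: 13.45
ee_pos: [0.4471, -0.4327, 0.2498]
tcp_rot: [0.0, 0.977, 0.215, 0.0]
force: [-0.2, 0.6, -0.5]
gripper_width: 0.0442
finger_force: 46.9
5007 ((489.912109375, -407.9855651855469), (180.4623565673828, 90.26504516601562), 25.461387634277344)
at [ 0.447 -0.433  0.249] psi -65.2 dpsi 0.6 q6 end~ 21 t 13.6 tilt 0.1
  call 1 turn_z -0.007 shift [ 0.004 -0.002  0.212]
```

View pics/w4.png

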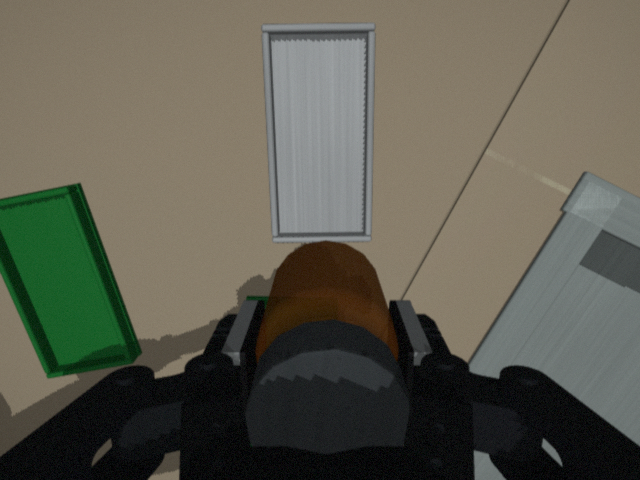

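```bash
python3 -m crank '[[[0,0,-0.006,0.006,-0.003,0.04,0],[0,0,-0.006,0.006,-0.003,0.085,0],[0,0,-0.006,0.006,-0.003,0.13,0],[0,0,-0.006,0.006,-0.003,0.165,0],[0,0,-0.006,0.006,-0.003,0.185,0]]]'
python3 -m crank '[[[0,0,0,0,0,0.008,0],[0,0,0,0,0,0.015,0],[0,0,0,0,0,0.02,0],[0,0,0,0,0,0.023,0],[0,0,0,0,0,0.025,0]]]'
python3 -m crank '[[[0,0,0,0,0,0.001,0],[0,0,0,0,0,0.002,0],[0,0,0,0,0,0.002,0],[0,0,0,0,0,0.002,0],[0,0,0,0,0,0.002,0]]]'
```

```text
time_s: 14.05
ee_pos: [0.451, -0.4231, 0.062]
tcp_rot: [-0.001, 0.975, 0.221, -0.001]
force: [-0.4, 0.2, -0.8]
gripper_width: 0.0443
finger_force: 46.9
time_s: 14.55
ee_pos: [0.4522, -0.4252, 0.0399]
tcp_rot: [0.0, 0.975, 0.22, 0.0]
force: [0.2, 0.7, -1.2]
gripper_width: 0.0446
finger_force: 46.9
time_s: 15.05
ee_pos: [0.4519, -0.4249, 0.0374]
tcp_rot: [0.0, 0.975, 0.22, 0.0]
force: [-0.3, 0.4, -1.2]
gripper_width: 0.0443
finger_force: 46.9
```

```bash
python3 -m crank '[[[0,0,0,0,0.001,0.001,0],[0,0,0,0,0.002,0.002,0],[0,0,0,0,0.002,0.0025,0],[0,0,0,0,0.002,0.0025,0],[0,0,0,0,0.002,0.0025,0]]]'
python3 -m crank '[[[0,0,0,0,0,0,0.65],[0,0,0,0,0,0,0.7],[0,0,0,0,0,0,0.75],[0,0,0,0,0,0,0.8],[0,0,0,0,0,0,0.8]]]'
python3 -m crank '[[[0,0,0,0,0,-0.01,0.8],[0,0,0,0,0,-0.04,0.9],[0,0,0,0,0,-0.09,1],[0,0,0,0,0,-0.14,1],[0,0,0,0,0,-0.19,1]]]'
python3 -m crank '[[[0,0,0,0,0,-0.03,1],[0,0,0,0,0,-0.03,1],[0,0,0,0,0,-0.03,1],[0,0,0,0,0,-0.03,1],[0,0,0,0,0,-0.03,1]]]'
python3 - <<'E'
from h import *
p,d,c=grab('wrist','w5.png'); W=cloud(d,c)
ring(W,(.452,-.426),.04,.08,.1); 
plan((.5945,-.203,.25),-65)
E
```

```text
time_s: 15.55
ee_pos: [0.4524, -0.4258, 0.0363]
tcp_rot: [-0.001, 0.975, 0.22, -0.0]
force: [-7.6, 11.2, 32.3]
gripper_width: 0.0446
finger_force: 50.1
time_s: 16.05
ee_pos: [0.4527, -0.4267, 0.0346]
tcp_rot: [-0.0, 0.975, 0.22, -0.0]
force: [-0.1, 0.7, -0.1]
gripper_width: 0.0685
finger_force: 0.0
time_s: 16.55
ee_pos: [0.4525, -0.4264, 0.2275]
tcp_rot: [0.0, 0.975, 0.22, 0.0]
force: [0.6, -0.2, -0.3]
gripper_width: 0.0851
finger_force: 0.0
time_s: 17.05
ee_pos: [0.4523, -0.4262, 0.2535]
tcp_rot: [-0.001, 0.975, 0.22, -0.001]
force: [-0.2, -0.2, 0.7]
gripper_width: 0.0851
finger_force: 0.0
2515 rect [ 453.  -425.3] [40.8 40.9] 8.8 circ [ 452.8 -425.3] 20.9 z 91.1
at [ 0.452 -0.426  0.254] psi -64.5 dpsi -0.5 q6 end~ 46 t 17.1 tilt 0.1
  call 1 turn_z 0.003 shift [ 0.112 -0.07   0.002]
  call 2 turn_z 0.003 shift [ 0.112 -0.071  0.002]
```

```bash
python3 -m crank '[[[0,0,0,0.035,-0.03,0.01,1],[0,0,0,0.07,-0.06,0.02,1],[0,0,0,0.105,-0.09,0.03,1],[0,0,0,0.14,-0.12,0.04,1],[0,0,0,0.165,-0.141,0.05,1]]]'
python3 - <<'E'
from h import *
grab('wrist');grab('wrist')
p,d,c=grab('wrist'); W=cloud(d,c)
a=ring(W,(.5945,-.203),.045,.05,.07)
plan((*a,.022))
E
```

```text
time_s: 17.6
ee_pos: [0.5415, -0.2257, 0.2038]
tcp_rot: [-0.001, 0.975, 0.221, -0.0]
force: [-0.1, 0.0, -0.2]
gripper_width: 0.0853
finger_force: 0.0
1913 rect [ 597.1 -203.3] [55.1 54.9] 24.3 circ [ 596.8 -202.9] 27.9 z 58.7
at [ 0.541 -0.226  0.204] psi -64.4 dpsi 0 q6 end~ 46 t 17.8 tilt 0.1
  call 1 turn_z 0.0 shift [0.061 0.003 0.182]
```

```bash
python3 -m crank '[[[0,0,0,0.03,0.002,0.0,1],[0,0,0,0.055,0.003,0.02,1],[0,0,0,0.06,0.003,0.05,1],[0,0,0,0.06,0.003,0.08,1],[0,0,0,0.06,0.003,0.11,1]]]'
python3 -m crank '[[[0,0,0,0,0,0.03,1],[0,0,0,0,0,0.05,1],[0,0,0,0,0,0.065,1],[0,0,0,0,0,0.071,1],[0,0,0,0,0,0.071,1]]]'
python3 -m crank '[[[0,0,0,0,0,0,1],[0,0,0,0,0,0,0],[0,0,0,0,0,0,0],[0,0,0,0,0,0,0],[0,0,0,0,0,0,0]]]' 40
python3 -m crank '[[[0,0,0,0,0,0,0],[0,0,0,0,0,0,0],[0,0,0,0,0,0,0],[0,0,0,0,0,0,0],[0,0,0,0,0,-0.005,0]]]'
python3 - <<'E'
from h import *
plan((.526,.403,.25))
E
```

```text
time_s: 18.25
ee_pos: [0.5964, -0.2065, 0.0936]
tcp_rot: [0.0, 0.975, 0.22, -0.0]
force: [0.7, -0.4, 0.2]
gripper_width: 0.0855
finger_force: 0.0
time_s: 18.75
ee_pos: [0.5963, -0.2058, 0.0234]
tcp_rot: [-0.0, 0.975, 0.22, -0.0]
force: [0.4, -0.3, -0.3]
gripper_width: 0.0855
finger_force: 0.0
time_s: 19.25
ee_pos: [0.5969, -0.2051, 0.0248]
tcp_rot: [0.0, 0.975, 0.22, 0.0]
force: [-2.6, 4.7, 11.3]
gripper_width: 0.0544
finger_force: 39.9
time_s: 19.75
ee_pos: [0.5965, -0.2052, 0.029]
tcp_rot: [-0.0, 0.975, 0.221, -0.0]
force: [-0.2, 0.4, -1.1]
gripper_width: 0.0544
finger_force: 42.2
at [ 0.596 -0.205  0.029] psi -64.5 dpsi 0 q6 end~ 102 t 19.8 tilt 0.0
  call 1 turn_z 0.0 shift [ 0.066 -0.193 -0.074]
  call 2 turn_z 0.0 shift [ 0.066 -0.193 -0.074]
  call 3 turn_z 0.0 shift [ 0.066 -0.193 -0.074]
```

```bash
python3 -m crank '[[[0,0,0,0,0,-0.03,0],[0,0,0,0,0,-0.07,0],[0,0,0,0,0,-0.12,0],[0,0,0,0,0,-0.17,0],[0,0,0,0,0,-0.21,0]]]'
python3 -m crank '[[[0,0,0,0.01,-0.025,-0.01,0],[0,0,0,0.022,-0.06,-0.01,0],[0,0,0,0.036,-0.105,-0.01,0],[0,0,0,0.051,-0.149,-0.01,0],[0,0,0,0.066,-0.193,-0.01,0]]]'
python3 -m crank '[[[0,0,0,0.013,-0.039,0,0],[0,0,0,0.026,-0.077,0,0],[0,0,0,0.04,-0.116,0,0],[0,0,0,0.053,-0.154,0,0],[0,0,0,0.066,-0.193,0,0]]]'
python3 -m crank '[[[0,0,0,0.016,-0.045,0,0],[0,0,0,0.031,-0.09,0,0],[0,0,0,0.046,-0.134,0,0],[0,0,0,0.058,-0.17,0,0],[0,0,0,0.066,-0.193,0,0]]]'
python3 -m crank '[[[0,0,0,0,0,0.04,0],[0,0,0,0,0,0.08,0],[0,0,0,0,0,0.12,0],[0,0,0,0,0,0.155,0],[0,0,0,0,0,0.185,0]]]'
python3 - <<'E'
from h import *
plan((.526,.403,.031))
grab('side','s1.png')
E
```

```text
time_s: 20.25
ee_pos: [0.5967, -0.2055, 0.2423]
tcp_rot: [0.001, 0.975, 0.22, 0.001]
force: [0.4, -0.0, -1.4]
gripper_width: 0.054
finger_force: 42.8
time_s: 20.75
ee_pos: [0.5725, -0.0012, 0.2492]
tcp_rot: [0.0, 0.975, 0.22, 0.0]
force: [0.7, -0.6, -1.1]
gripper_width: 0.0543
finger_force: 42.8
time_s: 21.25
ee_pos: [0.5493, 0.2014, 0.2492]
tcp_rot: [0.0, 0.975, 0.22, 0.0]
force: [0.7, -0.0, -0.6]
gripper_width: 0.0543
finger_force: 42.8
time_s: 21.75
ee_pos: [0.5253, 0.4052, 0.249]
tcp_rot: [-0.0, 0.975, 0.221, 0.0]
force: [0.7, -1.1, -1.5]
gripper_width: 0.054
finger_force: 42.8
time_s: 22.25
ee_pos: [0.5258, 0.4022, 0.0622]
tcp_rot: [0.0, 0.975, 0.22, -0.0]
force: [-0.4, -0.4, -1.9]
gripper_width: 0.0546
finger_force: 42.8
at [0.526 0.402 0.062] psi -64.5 dpsi 0 q6 end~ 102 t 22.2 tilt 0.1
  call 1 turn_z 0.0 shift [ 0.    -0.001  0.031]
```

View pics/s1.png

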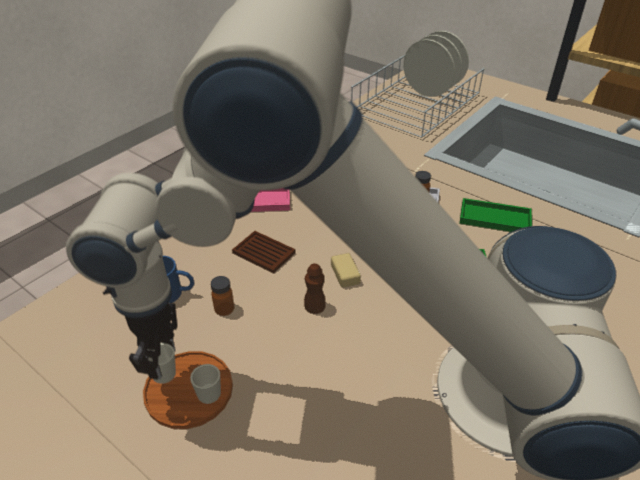

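The second cup hangs over the tray at (163,362), clear of the first at (206,384). I'll lower it.

```bash
python3 -m crank '[[[0,0,0,0,0,0.01,0],[0,0,0,0,0,0.018,0],[0,0,0,0,0,0.024,0],[0,0,0,0,0,0.027,0],[0,0,0,0,0,0.029,0]]]'
python3 -m crank '[[[0,0,0,0,0,0.001,0],[0,0,0,0,0,0.002,0],[0,0,0,0,0,0.0025,0],[0,0,0,0,0,0.0025,0],[0,0,0,0,0,0.0025,0]]]'
python3 -m crank '[[[0,0,0,0,0,0,0.75],[0,0,0,0,0,0,0.8],[0,0,0,0,0,0,0.85],[0,0,0,0,0,0,0.9],[0,0,0,0,0,0,0.9]]]'
python3 -m crank '[[[0,0,0,0,0,-0.01,1],[0,0,0,0,0,-0.04,1],[0,0,0,0,0,-0.09,1],[0,0,0,0,0,-0.14,1],[0,0,0,0,0,-0.19,1]]]'
python3 -m crank '[[[0,0,0,-0.03,0.03,-0.03,1],[0,0,0,-0.06,0.06,-0.03,1],[0,0,0,-0.09,0.09,-0.03,1],[0,0,0,-0.105,0.11,-0.03,1],[0,0,0,-0.105,0.11,-0.03,1]]]'
python3 - <<'E'
from h import *
grab('wrist');grab('wrist')
p,d,c=grab('wrist','w6.png'); W=cloud(d,c)
ring(W,(.526,.403),.036,.055,.075); ring(W,(.448,.369),.036,.055,.075)
a=ring(W,(.587,.19),.04,.075,.1)
plan((*a,.028))
E
```

```text
time_s: 22.8
ee_pos: [0.5267, 0.4027, 0.0353]
tcp_rot: [-0.0, 0.975, 0.22, 0.0]
force: [0.2, -0.2, -1.1]
gripper_width: 0.0546
finger_force: 42.9
time_s: 23.3
ee_pos: [0.5264, 0.4025, 0.0324]
tcp_rot: [-0.0, 0.975, 0.22, 0.0]
force: [1.0, -0.1, -1.2]
gripper_width: 0.0542
finger_force: 42.9
time_s: 23.8
ee_pos: [0.5264, 0.4025, 0.0323]
tcp_rot: [-0.0, 0.975, 0.22, 0.0]
force: [0.2, -0.3, 0.7]
gripper_width: 0.077
finger_force: 0.0
time_s: 24.3
ee_pos: [0.5261, 0.4023, 0.2251]
tcp_rot: [-0.0, 0.975, 0.22, 0.0]
force: [-0.1, 0.8, 0.3]
gripper_width: 0.0852
finger_force: 0.0
time_s: 24.8
ee_pos: [0.478, 0.2554, 0.2534]
tcp_rot: [0.0, 0.976, 0.219, 0.0]
force: [-0.2, 0.8, 0.2]
gripper_width: 0.0857
finger_force: 0.0
1812 rect [527.1 407.6] [54.7 55. ] 19.5 circ [527.1 407.6] 27.8 z 63.8
1454 rect [447.5 369.6] [54.7 55. ] 68.1 circ [447.  369.4] 28.1 z 63.6
2991 rect [587.8 193.1] [41.  40.9] 46.3 circ [587.7 193. ] 21.0 z 84.8
at [0.479 0.258 0.253] psi -64.5 dpsi 0 q6 end~ 83 t 24.9 tilt 0.1
  call 1 turn_z 0.0 shift [0.035 0.053 0.112]
  call 2 turn_z 0.0 shift [0.035 0.053 0.112]
```

View pics/w6.png

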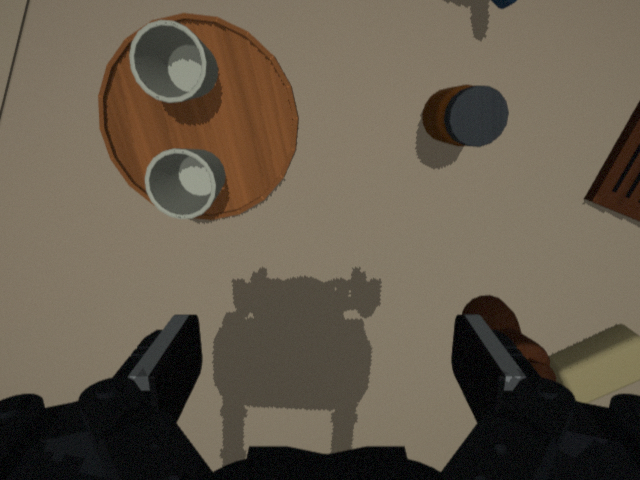

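Both cups stand in the tray at (170,60) and (185,183). Jar B is at (476,115), and the mug with its handle (top right) is clear of the fingers.

```bash
python3 -m crank '[[[0,0,0,0.02,0.03,0,1],[0,0,0,0.045,0.068,0.02,1],[0,0,0,0.07,0.106,0.05,1],[0,0,0,0.07,0.106,0.09,1],[0,0,0,0.07,0.106,0.11,1]]]'
python3 -m crank '[[[0,0,0,0,0,0.03,1],[0,0,0,0,0,0.06,1],[0,0,0,0,0,0.09,1],[0,0,0,0,0,0.105,1],[0,0,0,0,0,0.114,1]]]'
python3 -m crank '[[[0,0,0,0,0,0,1],[0,0,0,0,0,0,0],[0,0,0,0,0,0,0],[0,0,0,0,0,0,0],[0,0,0,0,0,0,0]]]' 45
python3 -m crank '[[[0,0,0,0,0,0,0],[0,0,0,0,0,0,0],[0,0,0,0,0,0,0],[0,0,0,0,0,0,0],[0,0,0,0,0,-0.005,0]]]'
python3 - <<'E'
from h import *
plan((.5255,-.393,.25))
E
```

```text
time_s: 25.45
ee_pos: [0.5878, 0.1922, 0.1386]
tcp_rot: [-0.0, 0.975, 0.22, -0.002]
force: [-1.0, 0.9, 1.5]
gripper_width: 0.0852
finger_force: 0.0
time_s: 25.95
ee_pos: [0.5875, 0.1931, 0.027]
tcp_rot: [-0.0, 0.975, 0.221, -0.001]
force: [0.3, -0.4, -0.3]
gripper_width: 0.0852
finger_force: 0.0
time_s: 26.45
ee_pos: [0.5883, 0.1926, 0.0296]
tcp_rot: [0.0, 0.975, 0.22, 0.001]
force: [-1.6, -0.5, 10.4]
gripper_width: 0.0445
finger_force: 45.0
time_s: 26.95
ee_pos: [0.5877, 0.1924, 0.0337]
tcp_rot: [-0.0, 0.975, 0.22, 0.0]
force: [0.1, 0.5, -1.7]
gripper_width: 0.0445
finger_force: 46.3
at [0.588 0.192 0.034] psi -64.5 dpsi 0 q6 end~ 28 t 26.9 tilt 0.0
  call 1 turn_z 0.0 shift [-0.103  0.167 -0.072]
  call 2 turn_z 0.0 shift [-0.103  0.167 -0.072]
  call 3 turn_z 0.0 shift [-0.103  0.167 -0.072]
```

```bash
python3 -m crank '[[[0,0,0,0,0,-0.03,0],[0,0,0,0,0,-0.07,0],[0,0,0,0,0,-0.12,0],[0,0,0,0,0,-0.17,0],[0,0,0,0,0,-0.21,0]]]'
python3 -m crank '[[[0,0,0,-0.013,0.021,-0.005,0],[0,0,0,-0.034,0.055,-0.005,0],[0,0,0,-0.057,0.092,-0.005,0],[0,0,0,-0.08,0.129,-0.005,0],[0,0,0,-0.103,0.167,-0.005,0]]]'
python3 -m crank '[[[0,0,0,-0.021,0.033,0,0],[0,0,0,-0.041,0.067,0,0],[0,0,0,-0.062,0.1,0,0],[0,0,0,-0.082,0.134,0,0],[0,0,0,-0.103,0.167,0,0]]]'
python3 -m crank '[[[0,0,0,-0.024,0.039,0,0],[0,0,0,-0.049,0.08,0,0],[0,0,0,-0.073,0.118,0,0],[0,0,0,-0.091,0.147,0,0],[0,0,0,-0.103,0.167,0,0]]]'
python3 -m crank '[[[0,0,0,0,0,0.03,0],[0,0,0,0,0,0.06,0],[0,0,0,0,0,0.09,0],[0,0,0,0,0,0.11,0],[0,0,0,0,0,0.12,0]]]'
python3 - <<'E'
from h import *
plan((.525,-.393,.036))
p,d,c=grab('scene'); cv2.imwrite('pics/s2.png',cv2.resize(p[250:400,130:330,::-1],None,fx=3,fy=3,interpolation=cv2.INTER_CUBIC))
plan((.525,-.393,.036))
E
```

```text
time_s: 27.45
ee_pos: [0.5877, 0.1924, 0.2469]
tcp_rot: [-0.0, 0.975, 0.22, 0.001]
force: [1.1, 0.4, -1.9]
gripper_width: 0.0444
finger_force: 46.7
time_s: 27.95
ee_pos: [0.5658, -0.0041, 0.2489]
tcp_rot: [0.0, 0.975, 0.221, 0.0]
force: [0.3, -0.0, -2.3]
gripper_width: 0.0446
finger_force: 46.7
time_s: 28.45
ee_pos: [0.5448, -0.1993, 0.2488]
tcp_rot: [0.0, 0.975, 0.22, 0.0]
force: [0.9, -1.2, -1.2]
gripper_width: 0.0441
finger_force: 46.7
time_s: 28.95
ee_pos: [0.5232, -0.3952, 0.2486]
tcp_rot: [0.0, 0.976, 0.22, -0.0]
force: [0.2, -0.2, -1.6]
gripper_width: 0.0442
finger_force: 46.7
time_s: 29.45
ee_pos: [0.5233, -0.3921, 0.1268]
tcp_rot: [-0.001, 0.975, 0.22, -0.001]
force: [-1.0, 1.2, -0.9]
gripper_width: 0.0444
finger_force: 46.7
at [ 0.523 -0.392  0.127] psi -64.5 dpsi 0 q6 end~ 28 t 29.4 tilt 0.1
  call 1 turn_z 0.0 shift [0.001 0.002 0.091]
at [ 0.523 -0.392  0.126] psi -64.5 dpsi 0 q6 end~ 28 t 29.5 tilt 0.2
  call 1 turn_z 0.0 shift [0.001 0.002 0.09 ]
```

View pics/s2.png

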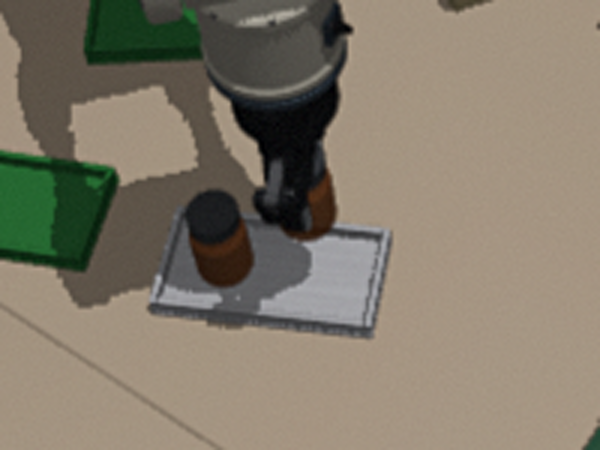

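Jar A stands in the aluminium tray at crop (220,240). Jar B hangs above the free half at (320,205), so I'll lower and release it.

```bash
python3 -m crank '[[[0,0,0,0.001,0.001,0.03,0],[0,0,0,0.001,0.001,0.055,0],[0,0,0,0.001,0.001,0.072,0],[0,0,0,0.001,0.001,0.082,0],[0,0,0,0.001,0.001,0.087,0]]]'
python3 -m crank '[[[0,0,0,0,0,0.001,0],[0,0,0,0,0,0.002,0],[0,0,0,0,0,0.003,0],[0,0,0,0,0,0.0035,0],[0,0,0,0,0,0.0035,0]]]'
python3 -m crank '[[[0,0,0,0,0,0,0.65],[0,0,0,0,0,0,0.7],[0,0,0,0,0,0,0.75],[0,0,0,0,0,0,0.8],[0,0,0,0,0,0,0.8]]]'
python3 -m crank '[[[0,0,0,0,0,-0.01,0.8],[0,0,0,0,0,-0.04,0.9],[0,0,0,0,0,-0.09,1],[0,0,0,0,0,-0.14,1],[0,0,0,0,0,-0.19,1]]]'
python3 -m crank '[[[0,0,0,-0.02,0,-0.03,1],[0,0,0,-0.04,0,-0.03,1],[0,0,0,-0.06,0,-0.03,1],[0,0,0,-0.06,0,-0.03,1],[0,0,0,-0.06,0,-0.03,1]]]'
python3 - <<'E'
from h import *
grab('wrist')
p,d,c=grab('wrist'); W=cloud(d,c)
ring(W,(.525,-.393),.036,.08,.1); ring(W,(.453,-.425),.036,.08,.1)
# soap: long axis ~145deg so closing ~55deg
plan((.39,-.11,.25),55)
E
```

```text
time_s: 30.0
ee_pos: [0.5257, -0.3934, 0.0415]
tcp_rot: [0.0, 0.975, 0.22, 0.0]
force: [0.7, -0.2, -1.6]
gripper_width: 0.044
finger_force: 46.7
time_s: 30.5
ee_pos: [0.5255, -0.3933, 0.0381]
tcp_rot: [0.0, 0.975, 0.22, 0.0]
force: [0.1, -0.1, -1.4]
gripper_width: 0.0447
finger_force: 46.7
time_s: 31.0
ee_pos: [0.5255, -0.3932, 0.0378]
tcp_rot: [0.0, 0.975, 0.22, 0.0]
force: [0.7, -0.3, -0.2]
gripper_width: 0.0686
finger_force: 0.0
time_s: 31.5
ee_pos: [0.5251, -0.3929, 0.2306]
tcp_rot: [0.0, 0.975, 0.22, 0.0]
force: [0.5, -0.7, -1.1]
gripper_width: 0.0855
finger_force: 0.0
time_s: 32.0
ee_pos: [0.4708, -0.419, 0.2576]
tcp_rot: [-0.0, 0.976, 0.22, -0.0]
force: [0.6, -0.3, 0.7]
gripper_width: 0.0855
finger_force: 0.0
2787 rect [ 525.1 -393.4] [40.8 40.8] 43.5 circ [ 525.1 -393.5] 20.9 z 91.1
2359 rect [ 453.2 -425.1] [41.  40.7] 32.7 circ [ 453.  -425.1] 21.0 z 91.0
at [ 0.472 -0.419  0.257] psi -64.5 dpsi -60.5 q6 end~ 109 t 32.1 tilt 0.0
  call 1 turn_z 0.336 shift [ 0.03  -0.157  0.004]
  call 2 turn_z 0.336 shift [-0.053 -0.15   0.004]
```

Both jars stand at (0.525,-0.393) and (0.453,-0.425), tops at 91 mm, as they should. The soap is next.

```bash
python3 -m crank '[[[0,0,0.07,0.01,-0.038,0,1],[0,0,0.135,0.02,-0.075,0,1],[0,0,0.2,0.03,-0.113,0,1],[0,0,0.27,0.04,-0.15,0,1],[0,0,0.336,0.05,-0.187,0,1]]]'
python3 -m crank '[[[0,0,0.07,-0.01,-0.038,0,1],[0,0,0.135,-0.02,-0.075,0,1],[0,0,0.2,-0.03,-0.113,0,1],[0,0,0.27,-0.041,-0.15,0,1],[0,0,0.336,-0.052,-0.186,0,1]]]'
python3 - <<'E'
from h import *
grab('wrist');grab('wrist')
p,d,c=grab('wrist','w7.png'); W=cloud(d,c); h=cv2.cvtColor(p,cv2.COLOR_RGB2HSV)
ring(W,(.441,-.067),.06,.015,.04)
a=ring(W,(.441,-.067),.06,.027,.04)
m=(np.hypot(W[...,0]-.645,W[...,1]+.003)<.1)&(p.astype(int).sum(2)<170)&(abs(W[...,2])<.03)
q=(W[m][:,:2]*1000).astype(np.float32); print(len(q),len(q)>20 and cv2.minAreaRect(q))
plan((*a,.004),55)
E
```

```text
time_s: 32.6
ee_pos: [0.4359, -0.2268, 0.2576]
tcp_rot: [-0.0, 0.999, -0.044, -0.0]
force: [0.7, -0.1, 0.8]
gripper_width: 0.0856
finger_force: 0.0
time_s: 33.1
ee_pos: [0.3993, -0.0371, 0.2577]
tcp_rot: [-0.0, 0.953, -0.303, 0.0]
force: [0.7, -0.2, 0.5]
gripper_width: 0.0855
finger_force: 0.0
5993 rect [442.3 -67.2] [50.1 84.4] 55.4 circ [442.6 -67.3] 46.6 z 32.4
5776 rect [442.5 -67.2] [49.1 83.7] 55.2 circ [442.4 -67.7] 46.1 z 32.4
5504 ((594.115966796875, 10.995185852050781), (112.24298095703125, 55.22850036621094), 55.7862548828125)
at [ 0.399 -0.037  0.258] psi -124.8 dpsi -0.2 q6 end~ 116 t 33.2 tilt 0.0
  call 1 turn_z 0.001 shift [0.026 0.    0.127]
  call 2 turn_z 0.001 shift [0.026 0.    0.127]
```

View pics/w7.png

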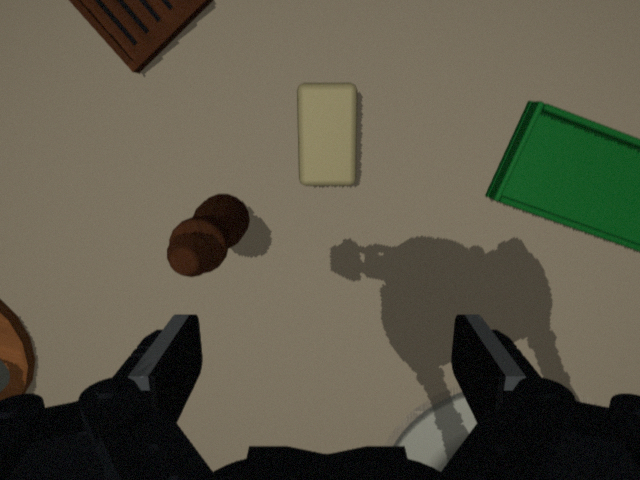

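The soap at (327,134) lies square between the fingers and measures 84 x 50 mm. The mill at (205,235) is clear, so I'll descend.

```bash
python3 -m crank '[[[0,0,0,0.02,0,0.02,1],[0,0,0,0.04,0,0.05,1],[0,0,0,0.052,0,0.09,1],[0,0,0,0.052,0,0.13,1],[0,0,0,0.052,0,0.16,1]]]'
python3 -m crank '[[[0,0,0,0,0,0.03,1],[0,0,0,0,0,0.055,1],[0,0,0,0,0,0.075,1],[0,0,0,0,0,0.087,1],[0,0,0,0,0,0.092,1]]]'
python3 -m crank '[[[0,0,0,0,0,0,1],[0,0,0,0,0,0,0],[0,0,0,0,0,0,0],[0,0,0,0,0,0,0],[0,0,0,0,0,0,0]]]' 40
python3 -m crank '[[[0,0,0,0,0,0,0],[0,0,0,0,0,0,0],[0,0,0,0,0,0,0],[0,0,0,0,0,0,0],[0,0,0,0,0,-0.004,0]]]'
python3 -m crank '[[[0,0,0,0,0,-0.03,0],[0,0,0,0,0,-0.06,0],[0,0,0,0,0,-0.1,0],[0,0,0,0,0,-0.14,0],[0,0,0,0,0,-0.16,0]]]'
python3 - <<'E'
from h import *
plan((.575,-.005,.17),94,2)
E
```

```text
time_s: 33.75
ee_pos: [0.4424, -0.0696, 0.0955]
tcp_rot: [0.0, 0.954, -0.3, -0.0]
force: [-0.1, 0.1, -0.4]
gripper_width: 0.0855
finger_force: 0.0
time_s: 34.25
ee_pos: [0.4423, -0.0693, 0.0044]
tcp_rot: [0.0, 0.954, -0.3, -0.001]
force: [0.3, -0.3, 0.5]
gripper_width: 0.0855
finger_force: 0.0
time_s: 34.75
ee_pos: [0.4427, -0.069, 0.0065]
tcp_rot: [0.0, 0.954, -0.301, 0.001]
force: [-0.8, -0.4, 9.1]
gripper_width: 0.0494
finger_force: 40.4
time_s: 35.25
ee_pos: [0.4423, -0.0689, 0.0101]
tcp_rot: [0.0, 0.954, -0.301, 0.0]
force: [0.1, -0.5, -1.4]
gripper_width: 0.0491
finger_force: 42.2
time_s: 35.75
ee_pos: [0.4429, -0.069, 0.1732]
tcp_rot: [-0.0, 0.954, -0.301, 0.002]
force: [0.4, -0.1, -1.2]
gripper_width: 0.0494
finger_force: 42.6
at [ 0.443 -0.069  0.173] psi -125.0 dpsi 39.0 q6 end~ 86 t 35.8 tilt 0.2
  call 1 turn_z -0.217 shift [ 0.036 -0.064  0.002]
  call 2 turn_z -0.217 shift [ 0.055 -0.048  0.002]
```

```bash
python3 -m crank '[[[0,0,-0.043,0.007,-0.013,0,0],[0,0,-0.087,0.014,-0.026,0,0],[0,0,-0.13,0.021,-0.038,0,0],[0,0,-0.174,0.029,-0.051,0,0],[0,0,-0.217,0.036,-0.064,0,0]]]'
python3 -m crank '[[[0,0,-0.043,0.011,-0.01,0,0],[0,0,-0.087,0.022,-0.019,0,0],[0,0,-0.13,0.033,-0.029,0,0],[0,0,-0.174,0.044,-0.038,0,0],[0,0,-0.217,0.055,-0.048,0,0]]]'
python3 - <<'E'
from h import *
grab('wrist');grab('wrist')
p,d,c=grab('wrist','w8.png'); W=cloud(d,c)
m=(np.hypot(W[...,0]-.645,W[...,1]+.003)<.1)&(p.astype(int).sum(2)<200)&(abs(W[...,2])<.03)
q=(W[m][:,:2]*1000).astype(np.float32); print(len(q),len(q)>20 and cv2.minAreaRect(q))
m=(np.hypot(W[...,0]-.645,W[...,1]+.003)<.1)&(W[...,2]>.008)&(W[...,2]<.03)
q=(W[m][:,:2]*1000).astype(np.float32); print(len(q),len(q)>20 and cv2.minAreaRect(q))
plan((.644,-.002,.016),94)
E
```

```text
time_s: 36.25
ee_pos: [0.5087, -0.0367, 0.1702]
tcp_rot: [0.0, 0.991, -0.133, 0.0]
force: [0.4, -0.1, -2.1]
gripper_width: 0.049
finger_force: 42.5
time_s: 36.75
ee_pos: [0.5744, -0.0052, 0.1702]
tcp_rot: [0.0, 0.999, 0.037, -0.0]
force: [-0.5, -0.0, -1.3]
gripper_width: 0.0492
finger_force: 42.5
26958 ((642.3743896484375, -2.1044235229492188), (133.28651428222656, 89.98788452148438), 4.143392086029053)
7629 ((644.8892211914062, -1.8162155151367188), (130.1753387451172, 90.34056091308594), 4.153866767883301)
at [ 0.574 -0.005  0.17 ] psi -86.0 dpsi -0.0 q6 end~ 86 t 36.9 tilt 0.0
  call 1 turn_z 0.0 shift [0.07  0.002 0.154]
```

View pics/w8.png

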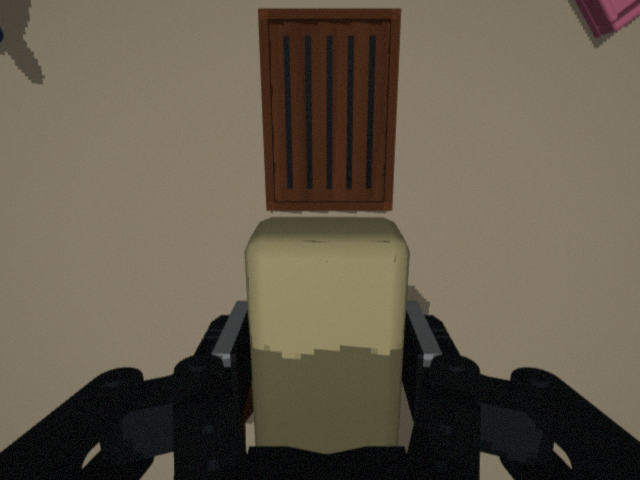

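The dish at (330,110) measures 130 x 90 mm and the soap is aligned with it. I'll lower the soap in.

```bash
python3 -m crank '[[[0,0,0,0.025,0.001,0,0],[0,0,0,0.05,0.002,0.02,0],[0,0,0,0.07,0.002,0.05,0],[0,0,0,0.07,0.002,0.085,0],[0,0,0,0.07,0.002,0.11,0]]]'
python3 -m crank '[[[0,0,0,0,0,0.015,0],[0,0,0,0,0,0.026,0],[0,0,0,0,0,0.034,0],[0,0,0,0,0,0.039,0],[0,0,0,0,0,0.042,0]]]'
python3 -m crank '[[[0,0,0,0,0,0.001,0],[0,0,0,0,0,0.002,0],[0,0,0,0,0,0.003,0],[0,0,0,0,0,0.003,0],[0,0,0,0,0,0.003,0]]]'
```

```text
time_s: 37.4
ee_pos: [0.643, -0.0028, 0.0579]
tcp_rot: [-0.0, 0.999, 0.034, -0.001]
force: [-0.3, 0.1, -2.5]
gripper_width: 0.0492
finger_force: 42.5
time_s: 37.9
ee_pos: [0.6445, -0.0026, 0.0181]
tcp_rot: [0.0, 0.999, 0.035, 0.0]
force: [-0.2, -0.0, -1.2]
gripper_width: 0.049
finger_force: 42.5
time_s: 38.4
ee_pos: [0.6443, -0.0026, 0.0149]
tcp_rot: [0.0, 0.999, 0.035, 0.0]
force: [0.6, 0.3, -1.2]
gripper_width: 0.0493
finger_force: 42.5
```

```bash
python3 -m crank '[[[0,0,0,0,0,0.0005,0],[0,0,0,0,0,0.001,0.62],[0,0,0,0,0,0.001,0.66],[0,0,0,0,0,0.001,0.7],[0,0,0,0,0,0.001,0.72]]]'
python3 -m crank '[[[0,0,0,0,0,-0.01,0.75],[0,0,0,0,0,-0.04,0.9],[0,0,0,0,0,-0.09,1],[0,0,0,0,0,-0.14,1],[0,0,0,0,0,-0.19,1]]]'
python3 -m crank '[[[0,0,0,-0.03,0,-0.05,1],[0,0,0,-0.06,0,-0.1,1],[0,0,0,-0.09,0,-0.1,1],[0,0,0,-0.12,0,-0.1,1],[0,0,0,-0.12,0,-0.1,1]]]'
python3 - <<'E'
from h import *
grab('wrist');grab('wrist')
p,d,c=grab('wrist','w9.png'); W=cloud(d,c)
ring(W,(.644,-.002),.06,.03,.05)
p,d,c=grab('scene','s3.png'); W=cloud(d,c)
for xy,z0,z1 in [((.434,.06),.1,.14),((.525,-.393),.08,.1),((.453,-.425),.08,.1),((.527,.405),.052,.075),((.448,.369),.052,.075)]:
    try: ring(W,xy,.04,z0,z1)
    except Exception: print('hidden',xy)
E
```

```text
time_s: 38.9
ee_pos: [0.6443, -0.0026, 0.0138]
tcp_rot: [0.0, 0.999, 0.035, 0.0]
force: [-0.1, -0.3, 0.3]
gripper_width: 0.0617
finger_force: 0.0
time_s: 39.4
ee_pos: [0.6438, -0.0025, 0.2066]
tcp_rot: [0.0, 0.999, 0.035, 0.0]
force: [1.1, -0.8, 0.1]
gripper_width: 0.0853
finger_force: 0.0
time_s: 39.9
ee_pos: [0.5213, -0.011, 0.3055]
tcp_rot: [0.0, 0.999, 0.035, 0.0]
force: [0.2, -0.9, -0.4]
gripper_width: 0.0851
finger_force: 0.0
5669 rect [641.5  -2.7] [84.5 50.1] 4.0 circ [641.8  -2.8] 46.6 z 39.8
102 rect [434.8  53.4] [30.4 24.9] 17.1 circ [433.   55.7] 16.7 z 129.0
257 rect [ 524.2 -396.3] [39.5 41.7] 27.2 circ [ 524.3 -396.7] 21.8 z 95.4
254 rect [ 451.5 -427.5] [39.9 42.6] 39.2 circ [ 452.7 -427.5] 22.4 z 95.5
131 rect [525.4 401.9] [59.6 59.1] 53.9 circ [526.9 403.9] 33.6 z 67.2
131 rect [447.6 364.4] [53.7 59.6] 57.9 circ [448.7 368.5] 32.1 z 66.6
```

View pics/s3.png

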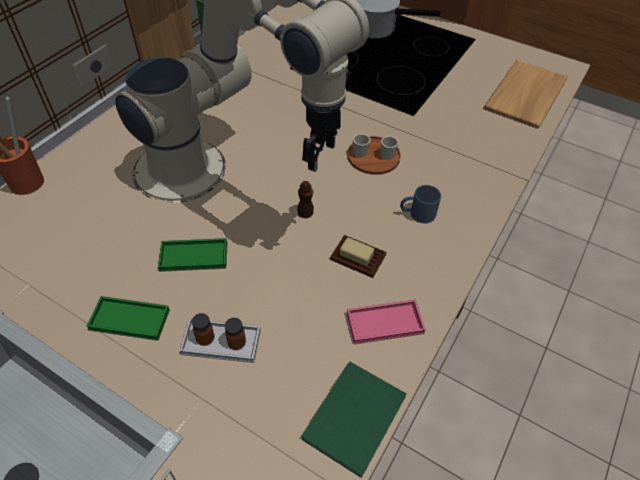

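The final picture shows both jars in the aluminium tray (203,330)/(235,333), both cups in the round tray (361,145)/(389,148) and the soap in its dish (357,250). The mill (306,199) and mug (425,204) haven't moved, and the arm is clear.

```bash
python3 -c "
from rig import workorder
print(workorder.hand_in())"
```

```text
the job is handed in; nothing more can be done
None
```

The job is handed in with no verdict returned: my last measurements put both jars, both cups and the soap in place in their trays, the mill and mug not moved, the arm clear, at about 40 s of the 131 s allowed.

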